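# Hold a spring clip gaping around the edge of the taller menu card

## Robot

A 7-joint arm with a two-finger parallel gripper is mounted at the origin on a cart in front of the work surface, level with it; the furniture and walls round the work are solid. World frame = base frame: x ahead of the robot, y to its left, z up, the work surface at z = 0. Lengths are in m, angles in rad, forces in N, time in s.
With the tool pointing down it reaches from about 0.4 to 0.85 m from the base axis. Payload 10.4 kg.
Tool frame: the origin (TCP) lies midway between the tips of the shut fingers; the grasp point (between the pads) lies 19 mm behind it; z points along the fingers, y is the line along which they close (so a half turn about z gives the same grasp; the last joint's range is limited). The gripper opens to 87 mm and grips with 3 to 60 N. Pads are 19 mm wide; open, the fingers measure 117 mm over their backs; the gripper's body (75 mm by 190 mm) begins 51 mm behind the grasp point.
Start: joints at [1.125, 0.332, -0.065, 1.46, 0.022, 1.35, -0.088], TCP at [0.256, -0.57, 0.223] pointing down, gripper open.
Joint ranges: [-2.6, 2.6], [-0.5, 2.12], [-1.47, 1.34], [0.16, 2.42], [-1.27, 4.41], [0.06, 2.06], [-2.6, 2.6]. Speed limits (rad/s): [2.22, 2.22, 2.79, 2.79, 3.14, 3.14, 3.14].

## Interface

Orientations are given as a unit quaternion [x, y, z, w].
In Python, from bench import r gives the robot as it stands.
- The arm moves only by the tool move_arm, never from a script. Its argument "targets" is a list of rows, each a list of 3 entries, a list of its own where there are three numbers: the shift along the tool's x, y, z in cm, then the turn, a rotation vector about the tool's x, y, z in rad, then the opening in per cent of the stroke, from 0 (shut) to 100 (fully open). In form: [[[x, y, z], [wx, wy, wz], gripper], ...]. A call has 1 to 20 rows; each row shifts and turns the commanded pose from where the row before left it, along the tool's axes as they then stand; what a row does not reach is not made up. A row lasts 1/8 s, in which the tool goes at most 62.5 mm and 10.7 degrees, less where a joint would pass 70% of its speed; a pose out of reach is approached as far as the arm can. A call with a gripper value outside its range is refused whole. The fingers move at their own pace and stop on an object; "grip_force" is the grip in N (left out, the last holds). Time passes only in rows, so rows that do not move let the fingers close. It gives the time, the measured TCP pose, the force, the opening and the grip force at its end, in the units of the state.
- r.read_state(): the state, without advancing time (a new reading comes with each control period).
- r.camera(name): name is "scene" or "top"; returns a dict with "image" (480x640x3 uint8, blue, green, red), "vertical_fov" (degrees; the focal length in pixels is half the picture's height over the tangent of half this angle, whatever the lens; pixels are square), "cx", "cy" (the principal point, pixels), "cam_to_world" (4x4, takes a point from camera to world coordinates). Camera axes: x right, y down, z forward; pixel columns grow to the right and rows downward; lengths in m; the calibration is good to about 2 mm. A picture is of the moment at which its call begins. There is no depth.
- r.close_job(): hands the job in; it is judged then, once.
The state is a dict: "time": time; "joint_positions": joint angles; "joint_vel": joint speeds; "joint_torque": joint torques, N m; "ee_pos": TCP position; "eef_rot": TCP orientation; "ft_force": force on the tool from outside, world axes, zero at the start; "torque": the same for the moment, N m; "width": finger opening in m; "grip_force": force on a finger pad.
Only numpy, scipy, OpenCV 4.12 (cv2) and the standard library are available. Lean on these libraries where they do the work, as an engineer would, in place of code of your own. Each camera call takes 0.05 s, during which the arm holds its last target. There are 200 camera calls.

## Task

A colleague is about to slip an order slip beside the taller of the two upright menu cards. Pick up the large spring clip by its handles, squeeze it wide open against its spring and bring its gaping jaws, level and square to the card, around the card's right-hand edge (as the robot sees it) about half-way up, with one jaw on either side and neither touching the card. Finish while still holding the clip there, wide open and still; do not shift the cards, the sticky notes or the coin roll.

Things in the scene. Friction and masses are not known exactly. Their poses are not given: they have to be found in the camera images.
- clip_pivot (a point): mid pivot of the loose white plastic spring clip (60 g, two bowed levers and a steel coil), lying on its side on the worktop, 32 mm high, this point 16 mm up. +x to the jaws (tips at x = 60 mm), y the way the jaws part, z along the pivot (up). Ribbed flat handles reach back to x = -52 mm. It starts right of the cards, jaws pointing to the world's +y (left) within 0.45 rad
- clip_left (a joint): angle of one lever, rad: 0 shut, 0.30 open at its stop; wide open is over 0.22. The other lever turns equally. Squeeze the handles along y near x = -40 mm: it starts to open at 4 to 5 N and takes about 9 N a side fully open; 15 to 25 N is a good firm grip
- clip: the clip, axes as clip_pivot, origin 16 mm below it. Shut, the handles spread in a V to 58 mm over their outsides at the ends (51 mm at x = -40 mm); fully open their outer faces are parallel, 28 mm apart, and the jaw gap is about 34 mm from x = 20 mm to the tips
- card_edge (a point): middle (63 mm above the worktop) of the taller card's right-hand upright edge, which runs from 12 to 110 mm up; card 3 mm thick. +x is the card's normal (away from the robot), +y runs along the card from this edge to its other edge, so the clip comes in along +y. Best when the edge is 25 mm inside the jaw tips
- tall_card: taller menu card: white upright board 70 mm wide, 3 mm thick, top at 110 mm, in a loose flat metal foot 56 x 56 x 10 mm; about 0.6 kg. Origin: centre of the underside. Axes as card_edge. It may stand nearer or farther than the low card
- low_card: the other menu card, to be left alone: white board 90 mm wide, 3 mm thick, top at 62 mm, in a loose metal foot 56 x 72 x 10 mm. Origin: centre of the underside
- sticky_pad: pad of sticky notes, 76 x 76 x 11 mm, bystander; origin centre of the underside
- coin_roll: paper roll of coins lying on the worktop, 21 x 74 x 21 mm, bystander; origin centre of the underside
Things that resemble listed ones, but are neither listed nor needed, are in the scene too. What is shaped like the tall_card but purple is not meant.

How it is judged:
On the way:
1. the clip is squeezed wide open in the fingers, lifted, its jaws still clear of the card edge (value of joint clip_left above 0.22 rad and height (world z) of clip_pivot above 0.035 m and contact force between the fingers and clip above 2 N and (x of card_edge in the frame of clip_pivot above 0.062 m or height (world z) of clip_pivot above 0.128 m)), for 0.1 s.
At the end, for the whole second after the job is handed in: Fingers hold the clip, lever angle over 0.22 rad; the taller card's right edge is 7 to 42 mm inside the jaw tips, within 13 mm of mid-gap, untouched (0.3 N); pivot within 27 mm of half-way up, level within 0.2, square within 0.25 rad, at rest; cards within 15 mm, other things 30 mm of their start (value of joint clip_left above 0.22 rad and contact force between the fingers and clip above 2 N and contact force between clip and tall_card below 0.3 N and contact force between clip and low_card below 0.3 N and x of card_edge in the frame of clip_pivot between 0.018 and 0.053 m and y of card_edge in the frame of clip_pivot between -0.013 and 0.013 m and z of card_edge in the frame of clip_pivot between -0.027 and 0.027 m and angle between the x axis of clip_pivot and the y axis of card_edge, either way round below 0.25 rad and angle between clip_pivot's own z axis and vertical below 0.2 rad and linear speed of clip below 0.02 m/s and distance of each of tall_card, low_card from where it was at the start of the episode below 0.015 m and angle between tall_card's own z axis and vertical below 0.05 rad and distance of each of sticky_pad, coin_roll from where it was at the start of the episode below 0.03 m); the arm keeps its last pose, push and grip.
It fails at once if a menu card is shifted by more than 15 mm (distance of any of tall_card, low_card from where it was at the start of the episode above 0.015 m).
It fails at once if the sticky notes or the coin roll are shifted by more than 30 mm (distance of any of sticky_pad, coin_roll from where it was at the start of the episode above 0.03 m).
It also fails if it takes over 38 s, if anything falls off the work surface, if the arm or the gripper's body presses on something with over 40 N, if the wrist force passes 120 N, or if a joint passes its speed limit or range.

## Working session

There is one attempt and no reset: what is moved stays moved. The work goes in short steps, Python scripts to look and compute and a tool call to move; the robot and the scene stay as the last step left them, time stands still between calls to the robot, and variables do not carry over. Pictures are saved under pics/ and viewed, at most 10 in all, crops included, and the job is handed in when it is done.

Besides the shell and the picture viewer there is one more tool, called after "Emit:" as a command line: name --argument value ..., lists and objects as JSON in quotes. move_arm: Moves the arm, as the interface text tells. Its arguments: {"type":"object","properties":{"targets":{"type":"array"},"grip_force":{"type":"number"}},"required":["targets"]}

```bash
mkdir -p pics
cat > h.py <<'E'
import numpy as np, cv2, json
from scipy.spatial.transform import Rotation as R
def snap(r,n,f):
    c=r.camera(n); cv2.imwrite(f'pics/{f}.png',c['image']); 
    np.savez(f'pics/{f}.npz',T=c['cam_to_world'],f=240/np.tan(np.radians(c['vertical_fov'])/2),cx=c['cx'],cy=c['cy']); return c
def back(f,uv,z):
    d=np.load(f'pics/{f}.npz'); T=d['T']; uv=np.atleast_2d(uv).astype(float)
    v=np.c_[(uv[:,0]-d['cx'])/d['f'],(uv[:,1]-d['cy'])/d['f'],np.ones(len(uv))]@T[:3,:3].T
    return T[:3,3]+v*((z-T[2,3])/v[:,2])[:,None]
def proj(f,P):
    d=np.load(f'pics/{f}.npz'); T=d['T']; q=(np.atleast_2d(P)-T[:3,3])@T[:3,:3]
    return np.c_[q[:,0]/q[:,2]*d['f']+d['cx'],q[:,1]/q[:,2]*d['f']+d['cy']]
E
python3 - <<'E'
from bench import r
from h import *
for n in('scene','top'):
    c=snap(r,n,n+'0'); print(n,c['vertical_fov'],c['cx'],c['cy'],np.round(c['cam_to_world'],3).tolist())
s=r.read_state(); print(s['ee_pos'],s['eef_rot'],s['width'],s['time'])
E
```

```text
scene 44.688997404543876 327.9296004343897 246.98402761216624 [[1.0, -0.019, 0.023, 0.53], [-0.029, -0.793, 0.609, -0.429], [0.007, -0.609, -0.793, 0.768], [0.0, 0.0, 0.0, 1.0]]
top 44.152943232487644 314.6010144820696 236.52349943103565 [[0.011, -0.992, 0.123, 0.421], [-1.0, -0.01, 0.007, 0.102], [-0.006, -0.123, -0.992, 0.963], [0.0, 0.0, 0.0, 1.0]]
[ 0.25630141 -0.56966612  0.22185211] [ 9.77737128e-01  2.09832637e-01 -1.66271942e-04 -5.87488854e-04] 0.087157292034215 0.1
```

View pics/scene0.png

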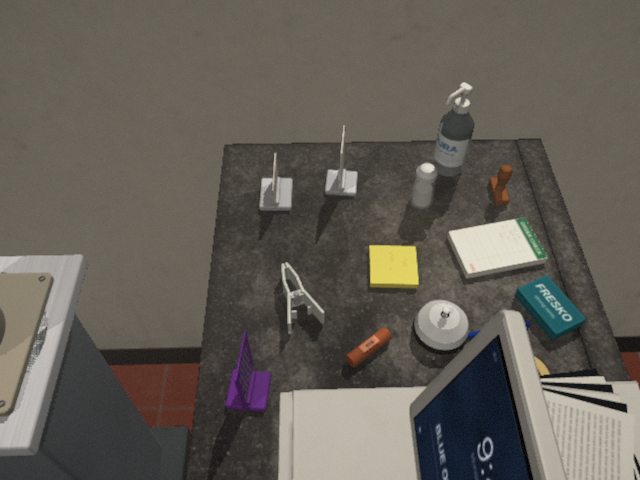

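View pics/top0.png

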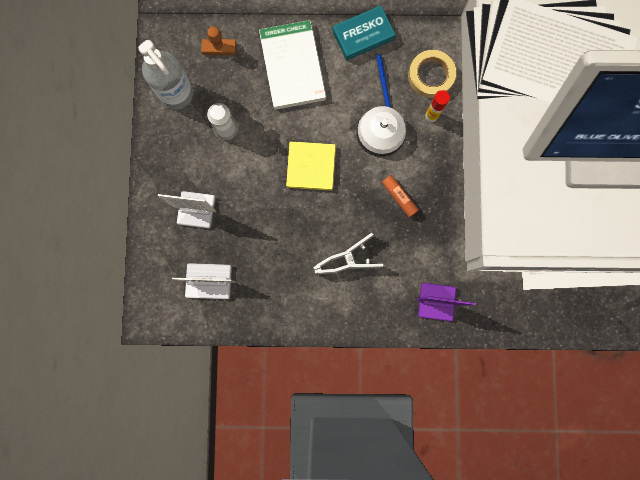

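The pictures show three candidate upright cards. In top they are at (196,210), (209,280) and a purple one at (438,302); in scene they are at (341,170), (276,185) and (248,375). The far one (top 196,210) has the square foot and the highest board in scene, so it fits the tall card. The white clip is at top (350,258), jaws pointing left. I'll confirm with one enlarged crop.

Run:
```python
from h import *
a=cv2.imread('pics/top0.png');b=cv2.imread('pics/scene0.png')
z=lambda im,x,y,w,h,s:cv2.resize(im[y:y+h,x:x+w],None,fx=s,fy=s,interpolation=cv2.INTER_CUBIC)
A=z(a,150,180,100,130,4)[:300*2]; A=z(a,150,185,100,75,4); A2=z(a,150,255,100,60,4)
C=z(a,305,225,90,60,4.4); S=z(b,255,120,110,95,3.6)
out=np.zeros((600,800,3),np.uint8)
for im,x,y in((A,0,0),(C,0,300),(S,402,0)): out[y:y+im.shape[0],x:x+im.shape[1]]=im[:600-y,:800-x]
out[345:345+A2.shape[0],400:800]=A2
cv2.imwrite('pics/crop1.png',out)
```

```text
(no output)
```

View pics/crop1.png

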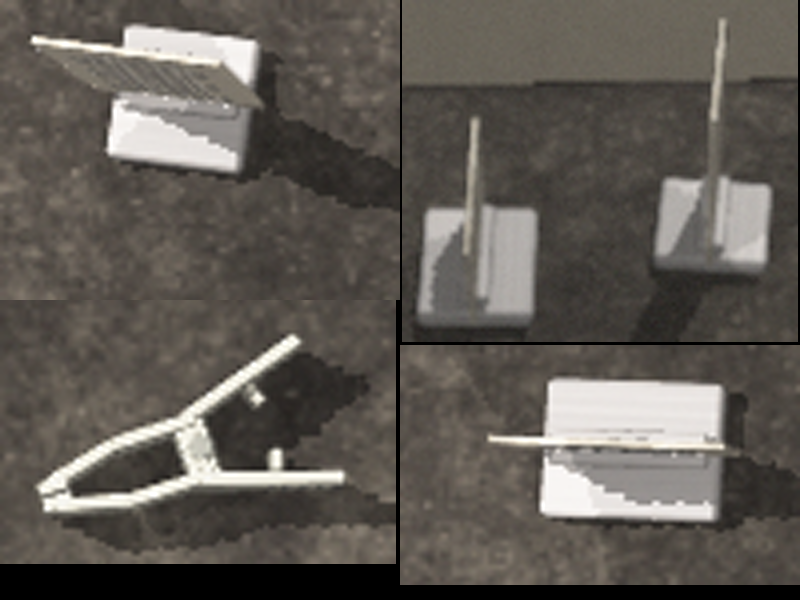

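The crop confirms it: the far card has the square foot and the taller board (top edge in top image about (158,195) to (205.5,201)). The clip's tips are at about (314.5,269) and its handles end at (372,234) and (383,265).

Run:
```python
from h import *
A=lambda p:np.array(p)/4+[150,185]
C=lambda p:(np.array(p)-[0,300])/4.4+[305,225]
P=lambda *a:print(*[np.round(q,4).tolist() if hasattr(q,'tolist') else q for q in a])
t=back('top0',A([[35,41],[221,66]]),.11); P('topedge',t,np.linalg.norm(t[1]-t[0]))
P('botR',back('top0',A([[260,106]]),.012))
f=back('top0',A([[125,27],[258,39],[243,168],[109,156]]),.01);P('foot',f,f.mean(0))
S=lambda p:np.array(p)/3.6+[255-402/3.6,120]
P('scene topR',back('scene0',S([[718,120]]),.11),'foot proj check', proj('scene0',[t[1],t[0]])  , (S([[718,120],[722,20]])))
c=back('top0',C([[40,488],[46,509],[298,339],[344,477],[198,447]]),.032);P('clip',c)
tip=c[:2].mean(0);h=c[2:4].mean(0);d=tip-h;P('tip',tip,'h',h,'ax',np.arctan2(d[1],d[0]),np.linalg.norm(d))
u=d/np.linalg.norm(d);P('pivot from tip',tip-.06*u,'from handle',h+.052*u,'grasp40',tip-.1*u)
# bystanders
P('coin',back('top0',[[388,178],[418,214]],.02),'purple',back('top0',[[418,283],[460,320]],.01), back('top0',[[476,303]],.11))
P('pad',back('top0',[[287,189],[333,191]],.011))
P('low',back('top0',np.array([[549-400,381-345],[722-400,518-345],[490-400,440-345],[725-400,447-345]])/4+[150,255],.04))
```

```text
topedge [[0.5851, 0.3379, 0.11], [0.5764, 0.2693, 0.11]] 0.0691
botR [[0.5779, 0.272, 0.012]]
foot [[0.6105, 0.3288, 0.01], [0.606, 0.2741, 0.01], [0.5527, 0.2785, 0.01], [0.557, 0.3333, 0.01]] [0.5816, 0.3036, 0.01]
scene topR [[0.5783, 0.2677, 0.11]] foot proj check [[341.5553, 152.6932], [344.9018, 124.5181]] [[342.7778, 153.3333], [343.8889, 125.5556]]
clip [[0.4865, 0.1094, 0.032], [0.479, 0.1072, 0.032], [0.5412, 0.0171, 0.032], [0.4916, 0.0007, 0.032], [0.5018, 0.0529, 0.032]]
tip [0.4828, 0.1083, 0.032] h [0.5164, 0.0089, 0.032] ax 1.8972 0.105
pivot from tip [0.502, 0.0515, 0.032] from handle [0.4998, 0.0581, 0.032] grasp40 [0.5148, 0.0136, 0.032]
coin [[0.6345, -0.0089, 0.02], [0.5758, -0.057, 0.02]] purple [[0.4653, -0.0575, 0.01], [0.4072, -0.1237, 0.01]] [[0.433, -0.1232, 0.11]]
pad [[0.6166, 0.1554, 0.011], [0.614, 0.08, 0.011]]
low [[0.4897, 0.3078, 0.04], [0.4372, 0.2386, 0.04], [0.4664, 0.33, 0.04], [0.4647, 0.2382, 0.04]]
```

Emit:
move_arm --targets '[[[2.92,-2.59,0],[0,0,0],100],[[2.92,-2.59,0],[0,0,0],100],[[2.92,-2.59,0],[0,0,0],100],[[2.92,-2.59,0],[0,0,0],100],[[2.92,-2.59,0],[0,0,0],100],[[2.92,-2.59,0],[0,0,0],100],[[2.92,-2.59,0],[0,0,0],100],[[2.92,-2.59,0],[0,0,0],100],[[2.92,-2.59,0],[0,0,0],100],[[2.66,-2.45,0],[0,0,0],100],[[2.66,-2.45,0],[0,0,0],100],[[2.66,-2.45,0],[0,0,0],100],[[2.66,-2.45,0],[0,0,0],100],[[2.66,-2.45,0],[0,0,0],100],[[2.66,-2.45,0],[0,0,0],100],[[2.66,-2.45,0],[0,0,0],100],[[2.66,-2.45,0],[0,0,0],100]]'

```text
time: 2.22
ee_pos: [0.5143, 0.0175, 0.2223]
eef_rot: [0.978, 0.21, -0.0, 0.0]
ft_force: [-0.1, -1.3, -0.2]
width: 0.0872
grip_force: 0.0
```

Emit:
move_arm --targets '[[[0,0,0],[0,0,-0.184],100],[[0,0,0],[0,0,-0.184],100],[[0,0,0],[0,0,-0.184],100],[[0,0,0],[0,0,-0.184],100],[[0,0,0],[0,0,-0.184],100],[[0,0,0],[0,0,-0.184],100],[[0,0,0],[0,0,-0.184],100],[[0,0,0],[0,0,-0.184],100],[[0,0,0],[0,0,0],100]]'

```text
time: 3.35
ee_pos: [0.5139, 0.0164, 0.2223]
eef_rot: [0.584, 0.812, -0.0, -0.0]
ft_force: [0.6, -0.5, 0.1]
width: 0.0872
grip_force: 0.0
```

```bash
cat >> h.py <<'E'
def to(r,xy,z,clipang):
    "tool-frame shift (cm) and turn needed to reach TCP xy,z with tool y at clipang-pi/2, pointing down"
    s=r.read_state(); M=R.from_quat(s['eef_rot']); y=np.array([np.sin(clipang),-np.cos(clipang),0]); zz=np.array([0,0,-1.])
    G=R.from_matrix(np.c_[np.cross(y,zz),y,zz])
    print('t',s['time'],'tcp',np.round(s['ee_pos'],4),'w',round(s['width'],4),'gf',s['grip_force'],'F',np.round(s['ft_force'],1))
    print('shift cm',np.round(M.inv().apply(np.r_[xy,z]-s['ee_pos'])*100,2),'turn',np.round((M.inv()*G).as_rotvec(),3), 'q',np.round(s['joint_positions'],2))
E
python3 - <<'E'
from bench import r
from h import *
to(r,[.5138,.0161],.005,1.897)
E
```

```text
t 3.35 tcp [0.5139 0.0164 0.2223] w 0.0872 gf 0.0 F [ 0.6 -0.5  0.1]
shift cm [-3.000e-02 -1.000e-02  2.173e+01] turn [-0.001 -0.    -0.003] q [ 0.56  0.15 -0.73  1.72  0.1   1.31  0.12]
```

Emit:
move_arm --targets '[[[0,0.1,2.1],[0,0,0.05],100],[[0,0.1,2.5],[0,0,0.05],100],[[0,0,2.5],[0,0,0],100],[[0,0,2.5],[0,0,0],100],[[0,0,2.5],[0,0,0],100],[[0,0,2.5],[0,0,0],100],[[0,0,2.0],[0,0,0],100],[[0,0,2.0],[0,0,0],100],[[0,0,1.0],[0,0,0],100],[[0,0,0],[0,0,0],100]]'

```text
time: 4.6
ee_pos: [0.5158, 0.0172, 0.0261]
eef_rot: [0.624, 0.782, -0.0, -0.0]
ft_force: [-0.1, 0.5, 0.7]
width: 0.0871
grip_force: 0.0
```

Run:
```python
from bench import r
from h import *
snap(r,'scene','scene1');snap(r,'top','top1')
to(r,[.5132,.018],.006,1.797)
b=cv2.imread('pics/scene1.png');a=cv2.imread('pics/top1.png')
cv2.imwrite('pics/crop2.png',np.hstack([cv2.resize(b[220:420,210:345],None,fx=3,fy=3),cv2.resize(a[200:350,280:380],(390,600))])[:600,:800])
```

```text
t 4.7 tcp [0.5165 0.0172 0.0271] w 0.0868 gf 0.0 F [-0.4 -0.1  0.5]
shift cm [ 0.16 -0.31  2.11] turn [ 0.001  0.    -0.002] q [ 0.46  0.38 -0.67  1.92  0.29  0.94 -0.12]
```

View pics/crop2.png

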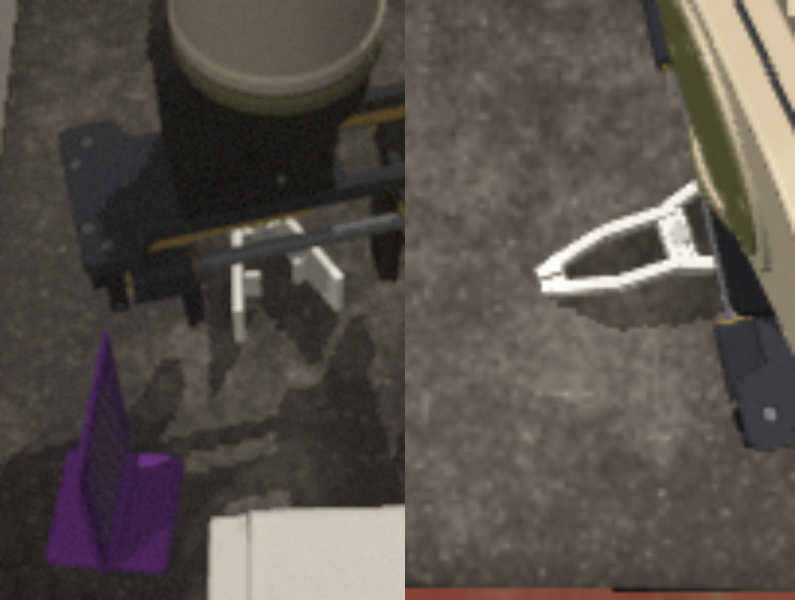

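The fingers straddle the handles (scene crop 240–340, 225–335), the clip has not moved, and the body is clear of the purple card. Next I'll go down and squeeze.

Emit:
move_arm --targets '[[[0.1,-0.2,1.0],[0,0,0],100],[[0.06,-0.1,1.0],[0,0,0],100],[[0,0,0],[0,0,0],100],[[0,0,0],[0,0,0],0],[[0,0,0],[0,0,0],0],[[0,0,0],[0,0,0],0],[[0,0,0],[0,0,0],0],[[0,0,0],[0,0,0],0],[[0,0,0],[0,0,0],0],[[0,0,0],[0,0,0],0],[[0,0,0],[0,0,0],0],[[0,0,0],[0,0,0],0]]' --grip_force 22

```text
time: 6.2
ee_pos: [0.5128, 0.0179, 0.0067]
eef_rot: [0.624, 0.782, -0.0, 0.0]
ft_force: [-1.7, -0.0, 4.4]
width: 0.0296
grip_force: 21.1
```

Run:
```python
from bench import r
from h import *
to(r,[.5132,.018],.006,1.797)
```

```text
t 6.2 tcp [0.5128 0.0179 0.0067] w 0.0296 gf 21.11947720972239 F [-1.7 -0.   4.4]
shift cm [0.   0.04 0.07] turn [ 0.     0.    -0.002] q [ 0.45  0.41 -0.66  1.94  0.32  0.9  -0.15]
```

Width is 29.6 mm at 21 N, so the clip is open. I'll lift and check.

Emit:
move_arm --targets '[[[0,0,-0.6],[0,0,0],0],[[0,0,-1.2],[0,0,0],0],[[0,0,-1.6],[0,0,0],0],[[0,0,-2],[0,0,0],0],[[0,0,-2],[0,0,0],0],[[0,0,-1.6],[0,0,0],0],[[0,0,-1],[0,0,0],0],[[0,0,0],[0,0,0],0],[[0,0,0],[0,0,0],0]]'

```text
time: 7.32
ee_pos: [0.5124, 0.0179, 0.106]
eef_rot: [0.624, 0.782, -0.0, -0.0]
ft_force: [-0.2, 0.0, -0.3]
width: 0.0291
grip_force: 21.0
```

Run:
```python
from bench import r
from h import *
snap(r,'scene','scene2');snap(r,'top','top2')
to(r,[.5132,.018],.1,1.797)
b=cv2.imread('pics/scene2.png');a=cv2.imread('pics/top2.png')
cv2.imwrite('pics/crop3.png',np.hstack([cv2.resize(b[180:380,220:353],(399,600)),cv2.resize(a[205:325,280:360],(400,600),interpolation=cv2.INTER_CUBIC)]))
```

```text
t 7.425 tcp [0.5123 0.018  0.1059] w 0.0292 gf 20.99722784565529 F [-0.4  0.2 -0.1]
shift cm [-0.02  0.09  0.59] turn [-0.001 -0.    -0.002] q [ 0.51  0.27 -0.71  1.86  0.19  1.08 -0.05]
```

View pics/crop3.png

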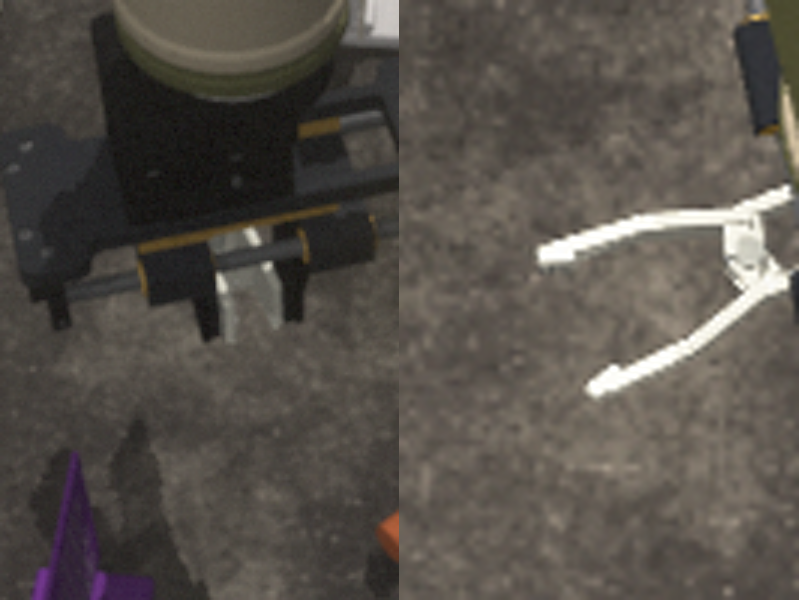

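The clip is held wide open. In the top crop the tips are at about (542,257) and (590,388), and the pivot is at (748,238). I'll measure it in the tool frame.

Run:
```python
from bench import r
from h import *
C=lambda p:(np.array(p)-[399,0])/5+[280,205]
s=r.read_state();M=R.from_quat(s['eef_rot'])
for z in(.125,.131,.137):
    q=back('top2',C([[539,256],[589,390],[748,238]]),z)
    tip=q[:2].mean(0); t=q[1]-q[0]; n=np.array([t[1],-t[0],0]); n/=np.linalg.norm(n); n*=np.sign(n[1])
    a=tip-q[2]
    print(z,np.round(q,4).tolist(),'gap',np.linalg.norm(t),'ang tipsnormal',np.arctan2(n[1],n[0]),'pivot-tip',np.arctan2(a[1],a[0]),np.linalg.norm(a),'tool',np.round(M.inv().apply(tip-s['ee_pos']),4),np.round(M.inv().apply(q[2]-s['ee_pos']),4))
y=M.apply([0,1,0]);print('tool perp', np.arctan2(y[1],y[0])+np.pi/2)
```

```text
0.125 [[0.4963, 0.1175, 0.125], [0.4584, 0.1029, 0.125], [0.502, 0.0582, 0.125]] gap 0.04056157303877185 ang tipsnormal 1.9389657710523167 pivot-tip 2.013555635651725 0.05760147070887943 tool [ 0.0977 -0.0136 -0.0191] [ 0.0415 -0.0011 -0.0191]
0.131 [[0.4957, 0.1174, 0.131], [0.4582, 0.1029, 0.131], [0.5015, 0.0585, 0.131]] gap 0.04027106280621874 ang tipsnormal 1.9389657710523167 pivot-tip 2.0135556356517235 0.05718891726488347 tool [ 0.0978 -0.014  -0.0251] [ 0.042  -0.0016 -0.0251]
0.137 [[0.4952, 0.1173, 0.137], [0.4579, 0.1029, 0.137], [0.5009, 0.0588, 0.137]] gap 0.03998055257366567 ang tipsnormal 1.9389657710523163 pivot-tip 2.0135556356517235 0.05677636382088756 tool [ 0.0978 -0.0144 -0.0311] [ 0.0424 -0.0021 -0.0311]
tool perp 1.7948856572865777
```

Emit:
move_arm --targets '[[[0,0,0],[0,0,0.05],0],[[0,0,0],[0,0,0.1],0],[[0,0,0],[0,0,0.1],0],[[0,0,0],[0,0,0.1],0],[[0,0,0],[0,0,0.1],0],[[0,0,0],[0,0,0.055],0],[[1,0.11,0],[0,0,0],0],[[2,0.22,0],[0,0,0],0],[[2,0.22,0],[0,0,0],0],[[2,0.22,0],[0,0,0],0],[[2,0.22,0.6],[0,0,0],0],[[2,0.22,1.5],[0,0,0],0],[[0.9,0.1,1.5],[0,0,0],0],[[0,0,1.0],[0,0,0],0],[[0,0,0.6],[0,0,0],0],[[0,0,0],[0,0,0],0],[[0,0,0],[0,0,0],0]]'

```text
time: 9.55
ee_pos: [0.5587, 0.1282, 0.055]
eef_rot: [0.799, 0.601, 0.0, 0.0]
ft_force: [-0.0, -0.5, -0.5]
width: 0.0291
grip_force: 21.0
```

Run:
```python
from bench import r
from h import *
snap(r,'scene','scene3');snap(r,'top','top3')
to(r,[.5643,.1934],.054,1.29)
b=cv2.imread('pics/scene3.png');a=cv2.imread('pics/top3.png')
cv2.imwrite('pics/crop4.png',np.hstack([cv2.resize(b[110:260,300:400],(400,600),interpolation=cv2.INTER_CUBIC),cv2.resize(a[160:280,220:300],(400,600),interpolation=cv2.INTER_CUBIC)]))
```

```text
t 9.65 tcp [0.5587 0.1284 0.0551] w 0.029 gf 20.997056842170423 F [ 0.3  0.1 -0.9]
shift cm [ 6.4  -1.26  0.11] turn [ 0.001 -0.    -0.001] q [ 0.22  0.45 -0.65  1.75  0.31  1.04 -0.82]
```

View pics/crop4.png

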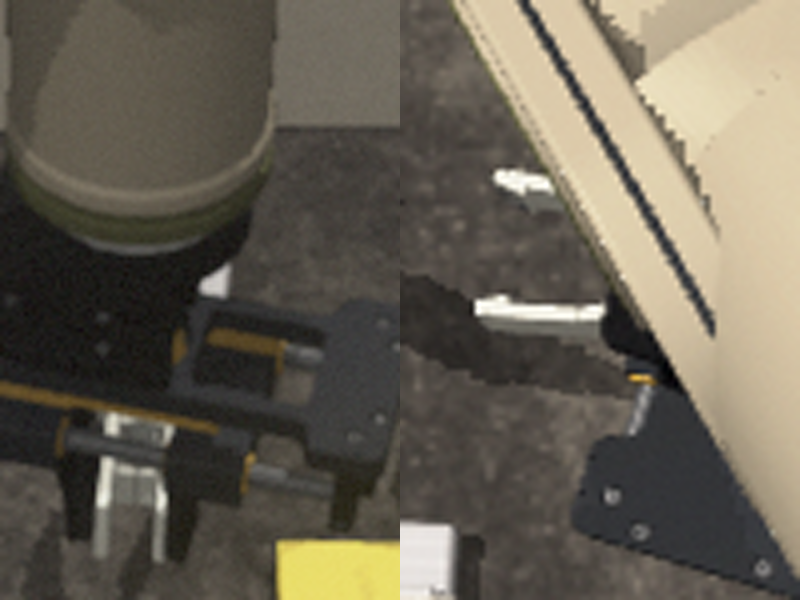

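The clip is still held open. In the top crop the tips are at (495,180) and (476,307), just short of the card, and in the scene crop the handle ends are level at (100,555) and (162,560).

Run:
```python
from bench import r
from h import *
C=lambda p:(np.array(p)-[400,0])/5+[220,160]
s=r.read_state();M=R.from_quat(s['eef_rot'])
q=back('top3',C([[496,180],[477,308]]),.080);t=q[0]-q[1];a=np.arctan2(t[1],t[0])+np.pi/2;tip=q.mean(0)
print(q.round(4).tolist(),np.linalg.norm(t),'yaw',a,'tip',tip,'tool',M.inv().apply(tip-s['ee_pos']))
```

```text
[[0.5909, 0.2239, 0.08], [0.5516, 0.2286, 0.08]] 0.03958776195580632 yaw 1.4520218874241941 tip [0.57122646 0.22621889 0.08      ] tool [ 0.09744063 -0.01508449 -0.02492848]
```

Emit:
move_arm --targets '[[[0.4,-0.02,0],[0,0,0],0],[[0.8,-0.1,0],[0,0,0],0],[[0.8,-0.11,0],[0,0,0],0],[[0.8,-0.12,0],[0,0,0],0],[[0.8,-0.12,0],[0,0,0],0],[[0.8,-0.12,0],[0,0,0],0],[[0.8,-0.13,0],[0,0,0],0],[[0.8,-0.13,0],[0,0,0],0],[[0.5,-0.09,0],[0,0,0],0],[[0.25,-0.04,0],[0,0,0],0],[[0,0,0],[0,0,0],0],[[0,0,0],[0,0,0],0],[[0,0,0],[0,0,0],0]]'

```text
time: 11.28
ee_pos: [0.5677, 0.1959, 0.0546]
eef_rot: [0.799, 0.601, -0.0, 0.0]
ft_force: [-0.4, 0.3, -0.7]
width: 0.0293
grip_force: 21.0
```

Run:
```python
from bench import r
from h import *
snap(r,'scene','scene4');snap(r,'top','top4')
to(r,[.568,.196],.054,1.29)
b=cv2.imread('pics/scene4.png');a=cv2.imread('pics/top4.png')
cv2.imwrite('pics/crop5.png',np.hstack([cv2.resize(b[90:240,300:400],(400,600),interpolation=cv2.INTER_CUBIC),cv2.resize(a[160:280,150:230],(400,600),interpolation=cv2.INTER_CUBIC)]))
```

```text
t 11.375 tcp [0.5677 0.196  0.0545] w 0.0291 gf 20.99705243468634 F [-0.7  0.  -0.9]
shift cm [0.01 0.03 0.05] turn [ 0.  0. -0.] q [ 0.1   0.51 -0.65  1.68  0.34  1.07 -0.93]
```

View pics/crop5.png

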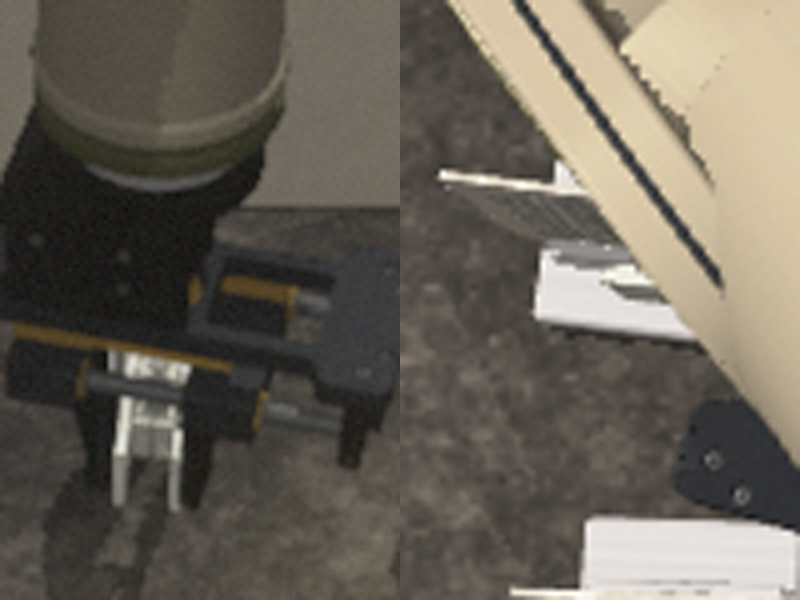

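The card has not moved: its foot corner is at px (176.8,223.6), against (177.2,224) before. The near jaw tip is visible on the robot side of the card at px (190.8,216). One last numeric check.

Run:
```python
from bench import r
from h import *
q=back('top4',[[190.8,216]],.0795)[0]; E=np.array([.578,.269]); v=np.array([np.cos(1.46),np.sin(1.46)]); n=np.array([v[1],-v[0]])
mid=q[:2]+.0197*n; d=mid-E
print(q,'depth past edge',d@v,'lateral',d@n)
a=cv2.imread('pics/top0.png')[180:310,150:185].astype(int);b=cv2.imread('pics/top4.png')[180:310,150:185].astype(int);print('card diff',abs(a-b).mean())
s=r.read_state();print(s['time'],s['width'],s['grip_force'],np.abs(s['joint_vel']).max())
```

```text
[0.55952123 0.29637596 0.0795    ] depth past edge 0.025164905982309402 lateral -0.0016924169208221026
card diff 7.661904761904762
11.375 0.029112064820563978 20.99705243468634 0.0021596068281365785
```

The edge is 25 mm inside the tips, 2 mm off mid-gap, and everything is at rest, so I'm handing in.

```bash
python3 -c "
from bench import r
print(r.close_job())"
```

```text
the job is handed in; nothing more can be done
None
```

The job is handed in at about 11.4 s, with the clip held wide open and still around the taller card's right edge; by my last measurement the edge is about 25 mm inside the jaw tips and 2 mm off mid-gap, and no verdict came back.

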